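Set the stock tags of the microscope bench's bin rack

TASK

Set the stock tags on the bin rack's rail so that only the tags of the two full bins show their ring face to the robot's side, and the tags of the two nearly empty bins show their bar face, each tag lying fully over to its side. Push each wrong tag round its post gently with a fingertip, like turning a page, never taking it between the fingers, and leave the loose things on the bench where they stand.

Things in the scene. Friction and masses are not known exactly. Their poses are not given: they have to be found in the camera images.
- rack: white steel bin rack fixed on the bench, 200 deep (x) x 500 mm wide (y); origin on the bench under its middle, x from the worker's (robot's) side to the bins, y left. Four bins stand in it in a row; along its front an aluminium rail, top edge 104 mm up, leans back 15 degrees. Four tag posts about 120 mm apart are clipped on it, one before each bin; only posts and tags stand above the rail
- clip_1: black clip, 22 mm wide, on the rail; carries post 1. Origin on the rail's top edge, axes parallel to the rack's
- post_1 (a point): point on the axis of steel hinge post 1 at half its tag's height, 37 mm above the rail's top edge; axes parallel to the rack's (z upright). Post with the tag's barrel is 11 mm thick, leans back (top away from the robot) 15 degrees and ends 42 mm further up. Its place along the rail changes from start to start
- tag_1 (a joint): hinge angle (rad) of tag 1. 0: lies over to the left (rack +y), showing the robot's side its face with a raised black ring. 1.57: sticks out towards the robot. 3.14: lies over to the right (-y), showing its face with a black bar. Stops at 0 and 3.14; never swings to the bins' side. Turns very easily; past the middle by 0.4 rad it falls over by itself within 3 s, as the post leans back
- face_1 (a point): centre of the plate of tag 1, 28 mm from the post's axis: a stiff white plate 4 mm thick, 58 mm tall, free edge 50 mm from the post's axis, that turns about its post like a page. Moves with it; y from post to free edge, z along the post, x square to the plate (the ring is on its -x face)
- clip_2: black clip, 22 mm wide, on the rail; carries post 2. Origin on the rail's top edge, axes parallel to the rack's
- post_2 (a point): point on the axis of steel hinge post 2 at half its tag's height, 37 mm above the rail's top edge; axes parallel to the rack's (z upright). Post with the tag's barrel is 11 mm thick, leans back (top away from the robot) 15 degrees and ends 42 mm further up. Its place along the rail changes from start to start
- tag_2 (a joint): hinge angle (rad) of tag 2. 0: lies over to the left (rack +y), showing the robot's side its face with a raised black ring. 1.57: sticks out towards the robot. 3.14: lies over to the right (-y), showing its face with a black bar. Stops at 0 and 3.14; never swings to the bins' side. Turns very easily; past the middle by 0.4 rad it falls over by itself within 3 s, as the post leans back
- face_2 (a point): centre of the plate of tag 2, 28 mm from the post's axis: a stiff white plate 4 mm thick, 58 mm tall, free edge 50 mm from the post's axis, that turns about its post like a page. Moves with it; y from post to free edge, z along the post, x square to the plate (the ring is on its -x face)
- clip_3: black clip, 22 mm wide, on the rail; carries post 3. Origin on the rail's top edge, axes parallel to the rack's
- post_3 (a point): point on the axis of steel hinge post 3 at half its tag's height, 37 mm above the rail's top edge; axes parallel to the rack's (z upright). Post with the tag's barrel is 11 mm thick, leans back (top away from the robot) 15 degrees and ends 42 mm further up. Its place along the rail changes from start to start
- tag_3 (a joint): hinge angle (rad) of tag 3. 0: lies over to the left (rack +y), showing the robot's side its face with a raised black ring. 1.57: sticks out towards the robot. 3.14: lies over to the right (-y), showing its face with a black bar. Stops at 0 and 3.14; never swings to the bins' side. Turns very easily; past the middle by 0.4 rad it falls over by itself within 3 s, as the post leans back
- face_3 (a point): centre of the plate of tag 3, 28 mm from the post's axis: a stiff white plate 4 mm thick, 58 mm tall, free edge 50 mm from the post's axis, that turns about its post like a page. Moves with it; y from post to free edge, z along the post, x square to the plate (the ring is on its -x face)
- clip_4: black clip, 22 mm wide, on the rail; carries post 4. Origin on the rail's top edge, axes parallel to the rack's
- post_4 (a point): point on the axis of steel hinge post 4 at half its tag's height, 37 mm above the rail's top edge; axes parallel to the rack's (z upright). Post with the tag's barrel is 11 mm thick, leans back (top away from the robot) 15 degrees and ends 42 mm further up. Its place along the rail changes from start to start
- tag_4 (a joint): hinge angle (rad) of tag 4. 0: lies over to the left (rack +y), showing the robot's side its face with a raised black ring. 1.57: sticks out towards the robot. 3.14: lies over to the right (-y), showing its face with a black bar. Stops at 0 and 3.14; never swings to the bins' side. Turns very easily; past the middle by 0.4 rad it falls over by itself within 3 s, as the post leans back
- face_4 (a point): centre of the plate of tag 4, 28 mm from the post's axis: a stiff white plate 4 mm thick, 58 mm tall, free edge 50 mm from the post's axis, that turns about its post like a page. Moves with it; y from post to free edge, z along the post, x square to the plate (the ring is on its -x face)
- binfront_a (a point): middle of the low front edge of bin a, a blue picking bin 150 deep, 106 wide, 82 mm tall. FULL: six stacks of white culture dishes rise to just above its sides. Nothing in it is over 95 mm above the bench. Its tag is that of the post nearest to this point (about 30 mm away, level; the next is 120 mm to the side). Its place in the row changes from start to start
- binfront_b (a point): middle of the low front edge of bin b, a blue picking bin 150 deep, 106 wide, 82 mm tall. FULL: five upright slide boxes, brown card with white lids, from front to back. Nothing in it is over 95 mm above the bench. Its tag is that of the post nearest to this point (about 30 mm away, level; the next is 120 mm to the side). Its place in the row changes from start to start
- binfront_c (a point): middle of the low front edge of bin c, a blue picking bin 150 deep, 106 wide, 82 mm tall. nearly EMPTY: a single culture dish. Nothing in it is over 95 mm above the bench. Its tag is that of the post nearest to this point (about 30 mm away, level; the next is 120 mm to the side). Its place in the row changes from start to start
- binfront_d (a point): middle of the low front edge of bin d, a blue picking bin 150 deep, 106 wide, 82 mm tall. nearly EMPTY: a single slide box lying flat. Nothing in it is over 95 mm above the bench. Its tag is that of the post nearest to this point (about 30 mm away, level; the next is 120 mm to the side). Its place in the row changes from start to start
- oil: immersion-oil bottle, amber with black cap, 30 mm across, 62 mm tall, loose on the bench between robot and rack; origin at the centre of its underside
- canister: grey screw-top canister of a microscope lens, 42 mm across, 58 mm tall, loose on the bench between robot and rack; origin at the centre of its underside
- coverslips: small box of coverslips, 30 x 60 x 22 mm, loose on the bench between robot and rack; origin at the centre of its underside

How it is judged:
By the outcome, as a careful person would: the job done as asked, in the order asked, and still so for the second after the job is handed in, with the robot touching nothing.
It also fails if it takes over 64 s, if anything falls off the work surface, if the arm or the gripper's body presses on something with over 40 N, if the wrist force passes 120 N, or if a joint passes its speed limit or range.

ROBOT

A 6-joint arm with a two-finger parallel gripper is mounted at the origin on the work surface. World frame = base frame: x ahead of the robot, y to its left, z up, the work surface at z = 0. Lengths are in mm, angles in rad, forces in N, time in s.
With the tool pointing down it reaches from about 350 to 975 mm from the base axis. Payload 7.1 kg.
Tool frame: the origin (TCP) lies at the very end of the fingers, on their centre line; the grasp point (between the pads) lies 19 mm behind it; x points along the fingers, y is the direction in which the jaws open and shut, and the axes are right-handed (so a half turn about x gives the same grasp; the last joint's range is limited). The gripper opens to 88 mm and grips with 3 to 60 N. Pads are 20 mm wide; open, the fingers measure 115 mm over their backs; the gripper's body (75 mm by 178 mm) begins 61 mm behind the grasp point.
Start: joints at [1.088, 0.423, 1.63, -0, 1.089, -0.019], TCP at [279.561, 558.973, 222.675] pointing down, gripper open.
Joint ranges: [-3, 3], [-0.9, 2.11], [0.09, 2.58], [-1.31, 4.45], [0.11, 2.69], [-2.54, 2.54]. Speed limits (rad/s): [2.39, 2.39, 3.01, 3.14, 3.14, 3.14].

INTERFACE

Orientations are given as a rotation vector (axis times angle).
In Python, from workcell import ctrl gives the robot as it stands. The module is installed in compiled form; this text tells all that it offers.
- The arm moves only by the tool carry_out, never from a script. Its argument "commands" is a list of rows, each a list of 6 numbers: the shift along the tool's x, y, z in m, then the turn, a rotation vector about the tool's x, y, z in degrees. In form: [[tx, ty, tz, rx, ry, rz], ...]. A call has 1 to 8 rows; each row shifts and turns the pose as measured when the row begins, along the tool's axes as they then stand; what a row does not reach is not made up. A row lasts 1/8 s, in which the tool goes at most 62.5 mm and 10.7 degrees, less where a joint would pass 70% of its speed; a pose out of reach is approached as far as the arm can. A call with a gripper value outside its range is refused whole. "grip" is the closure, from 0 (fully open) to 1 (shut), set as the call begins (left out, the last holds). The fingers move at their own pace and stop on an object; the grip force is fixed at half the most. Time passes only in rows, so rows that do not move let the fingers close. It gives the time, the measured TCP pose, the force and the opening at its end, in the units of the state.
- ctrl.get_obs(): the state, without advancing time (a new reading comes with each control period).
- ctrl.get_image(name): name is "scene" or "top" or "wrist"; returns a dict with "pixels" (480x640x3 uint8, blue, green, red), "intrinsics" (3x3 intrinsics, pixels), "rvec" (rotation vector, rad) and "tvec" (3), from world to camera coordinates, as OpenCV has them. Camera axes: x right, y down, z forward; pixel columns grow to the right and rows downward; lengths in mm; the calibration is good to about 2 mm. A picture is of the moment at which its call begins. There is no depth.
- ctrl.close_job(): hands the job in, once; it reports no verdict.
The state is a dict: "t": time; "qpos": joint angles; "qvel": joint speeds; "joint_torque": joint torques, N m; "ee_pos": TCP position; "orientation": TCP orientation; "ft_force": force on the tool from outside, world axes, zero at the start; "moment": the same for the moment, N m; "width": finger opening in mm.
Only numpy, scipy, OpenCV 4.12 (cv2) and the standard library are available. Lean on these libraries where they do the work, as an engineer would, in place of code of your own. Each camera call takes 0.05 s, during which the arm holds its last target. There are 200 camera calls.

## Working session

There is one attempt and no reset: what is moved stays moved. The work goes in short steps, Python scripts to look and compute and a tool call to move; the robot and the scene stay as the last step left them, time stands still between calls to the robot, and variables do not carry over. Pictures are saved under pics/ and viewed, about 8 in all and at most 12, crops included, and the job is handed in when it is done.

Besides the shell and the picture viewer there is one more tool, called as name([rows], argument=value, ...), one row to a line, values as JSON. carry_out: Moves the arm, as the interface text tells. Its arguments: {"type":"object","properties":{"commands":{"type":"array"},"grip":{"type":"number"}},"required":["commands"]}

```bash
mkdir -p pics
cat > h.py <<'E'
import cv2,numpy as np,pickle
from workcell import ctrl
from scipy.spatial.transform import Rotation as R
def snap(n,f):
    im=ctrl.get_image(n); im['pixels']=np.array(im['pixels']); cv2.imwrite('pics/'+f+'.png',im['pixels']); pickle.dump(im,open(f+'.pkl','wb')); return im
def load(f): return pickle.load(open(f+'.pkl','rb'))
def ray(im,uv):
    M=cv2.Rodrigues(np.array(im['rvec'],float))[0]; t=np.array(im['tvec'],float).ravel()
    d=M.T@np.linalg.inv(np.array(im['intrinsics']))@[uv[0],uv[1],1]; return -M.T@t,d
def onz(im,uv,z):
    c,d=ray(im,uv); return c+d*(z-c[2])/d[2]
def proj(im,P):
    return cv2.projectPoints(np.array(P,float).reshape(-1,3),np.array(im['rvec'],float),np.array(im['tvec'],float),np.array(im['intrinsics'],float),None)[0].reshape(-1,2)
E
python3 - <<'E'
from h import *
for n in('scene','top'):
    i=snap(n,n+'0'); print(n,ray(i,(320,240)))
o=ctrl.get_obs();print(o['t'],o['ee_pos'],R.from_rotvec(o['orientation']).as_matrix().round(3),o['ft_force'],o['width'])
E
```

```text
scene (array([869.162169  , 235.39148206, 677.60100615]), array([-0.50086808, -0.27789523, -0.81974946]))
top (array([465.01186797,  41.87113271, 995.54263916]), array([ 0.05248646, -0.04102366, -0.99792993]))
0.1 [279.35173733 558.58111001 221.9862316 ] [[-0.001  0.447  0.894]
 [-0.001  0.894 -0.447]
 [-1.    -0.001 -0.   ]] [-1.0720696   0.48798966 -0.35945973] 88.03254014810588
```

View pics/scene0.png

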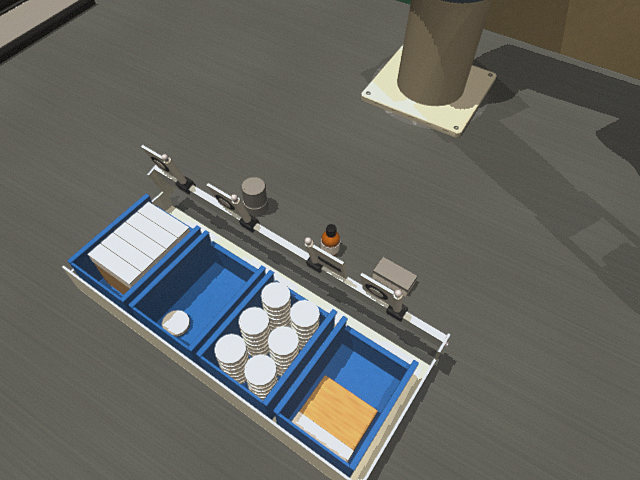

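View pics/top0.png

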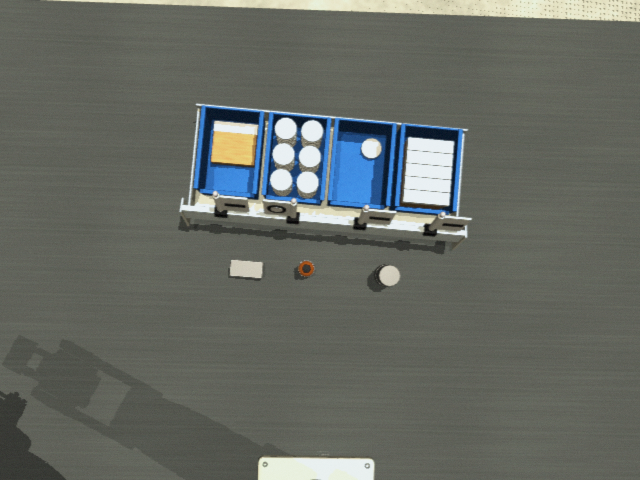

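Run:
```python
from h import *
t=load('top0')['pixels'][180:250,170:480]; s=load('scene0')['pixels'][135:335,130:450]
a=cv2.resize(t,(800,181),interpolation=cv2.INTER_CUBIC); b=cv2.resize(s,(640,400),interpolation=cv2.INTER_CUBIC); b=cv2.copyMakeBorder(b,0,0,0,160,cv2.BORDER_CONSTANT)
cv2.imwrite('pics/z.png',np.vstack([a,b]))
i=load('top0')
for n,uv,z in [('postTop1',(216,194),183),('pt2',(294.5,203),183),('pt3',(364,209),183),('pt4',(434,213),183),('can',(389,275),58),('oil',(306,268),62),('cov',(246,269),22),('railL',(182,208),104),('railR',(466,233),104)]: print(n,onz(i,uv,z).round(1))
```

```text
postTop1 [576.  174.2 183. ]
pt2 [565.3  50.2 183. ]
pt3 [558.8 -60.2 183. ]
pt4 [ 555.5 -172.   183. ]
can [ 453.8 -124.    58. ]
oil [462.8  27.6  62. ]
cov [458.  139.6  22. ]
railL [560.9 244.6 104. ]
railR [ 530.8 -249.5  104. ]
```

View pics/z.png

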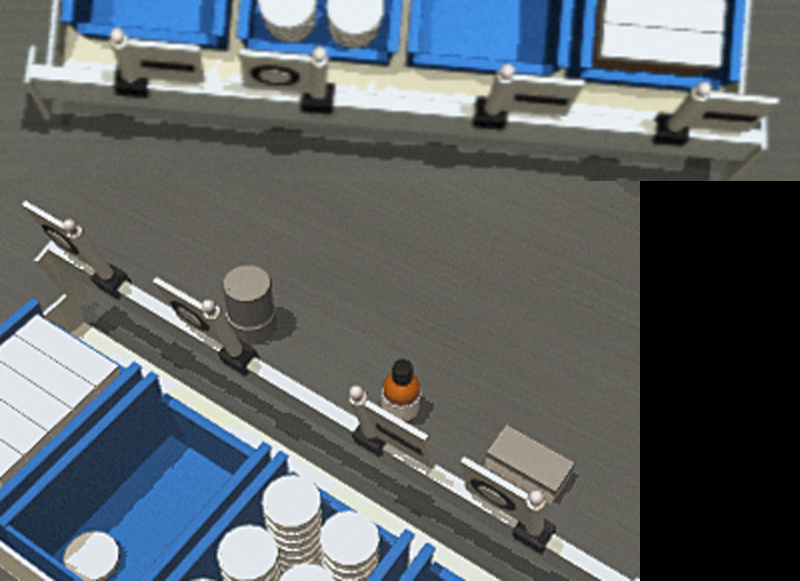

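The top and rear views agree. From left to right in top0:
- Bin d (nearly empty): post at (216,194), bar shown, correct.
- Bin a (full): post at (294,203), ring shown, correct.
- Bin c (nearly empty): post at (364,209), bar shown, correct.
- Bin b (full): post at (434,213), bar shown, wrong.

So only bin b's tag needs turning from right to left. I'll square the tool to the rack and close the fingers.

carry_out([
  [0,0,0,-8,0,0],
  [0,0,0,-8,0,0],
  [0,0,0,-7,0,0],
  [0,-0.05,0.02,0,0,0],
  [0,-0.05,0.02,0,0,0],
  [0,-0.05,0.02,0,0,0],
  [0,-0.05,0.02,0,0,0],
  [0,-0.05,0.02,0,0,0],
], grip=1)

```text
t: 1.1
ee_pos: [367.3, 298.7, 219.4]
orientation: [0.03, 1.573, -0.037]
ft_force: [1.0, 0.3, -0.2]
width: 11.6
```

```bash
cat >> h.py <<'E'
P=np.array([544.5,-171.4,141]); psi=-0.0607
Rk=R.from_euler('z',psi).as_matrix()
def st():
    o=ctrl.get_obs(); T=R.from_rotvec(o['orientation']).as_matrix(); p=np.array(o['ee_pos'])
    print('t',round(o['t'],2),'rack rel post',(Rk.T@(p-P)).round(1),'z',p[2].round(1),'F',np.round(o['ft_force'],1),'w',round(o['width'],1)); print('tool in rack axes\n',(Rk.T@T).round(3)); return o,T,p
E
python3 -c "
from h import *
st()"
```

```text
t 1.1 rack rel post [-205.4  458.4   78.4] z 219.4 F [ 1.   0.3 -0.2] w 11.6
tool in rack axes
 [[-0.002 -0.018  1.   ]
 [-0.005  1.     0.018]
 [-1.    -0.005 -0.002]]
```

carry_out([
  [0,-0.05,0.025,0,0,0],
  [0,-0.05,0.025,0,0,0],
  [0,-0.05,0.025,0,0,0],
  [0,-0.05,0.025,0,0,0],
  [0,-0.05,0.025,0,0,0],
  [0,-0.05,0.025,0,0,0],
  [0,-0.05,0.025,0,0,0],
  [0,-0.05,0.025,0,0,0],
])

```text
t: 2.1
ee_pos: [553.0, -123.8, 220.2]
orientation: [0.03, 1.574, -0.036]
ft_force: [0.3, -0.2, -0.7]
width: 0.3
```

```bash
python3 -c "
from h import *
st()"
```

```text
t 2.1 rack rel post [ 5.6 48.  79.2] z 220.2 F [ 0.3 -0.2 -0.7] w 0.3
tool in rack axes
 [[-0.003 -0.019  1.   ]
 [-0.004  1.     0.019]
 [-1.    -0.004 -0.003]]
```

carry_out([
  [0,-0.044,0.02,0,0,0],
  [0,-0.044,0.02,0,0,0],
  [0,0,0,0,0,0],
])

```text
t: 2.48
ee_pos: [590.5, -220.1, 219.1]
orientation: [0.033, 1.574, -0.039]
ft_force: [0.2, 0.3, 0.3]
width: 0.4
```

Run:
```python
from h import *
st()
w=snap('wrist','w1')
pts=[P+Rk@np.array(v) for v in [(10.9,0,40.6),(7.5,-50,28),(-7.5,-50,-28),(10.9,110,40.6)]]
print(proj(w,pts).round(0)); 
s=snap('scene','s1'); print(proj(s,pts+[np.array(ctrl.get_obs()['ee_pos'])]).round(0))
a=w['pixels']; b=cv2.resize(s['pixels'][100:300,60:320],(520,400)); cv2.imwrite('pics/b1.png',b)
```

```text
t 2.48 rack rel post [ 48.8 -45.8  78.1] z 219.1 F [0.2 0.3 0.3] w 0.4
tool in rack axes
 [[-0.004 -0.014  1.   ]
 [-0.004  1.     0.014]
 [-1.    -0.004 -0.004]]
[[403. 206.]
 [317. 196.]
 [318. 166.]
 [596. 209.]]
[[172. 158.]
 [150. 148.]
 [166. 169.]
 [235. 194.]
 [121. 140.]]
```

View pics/w1.png

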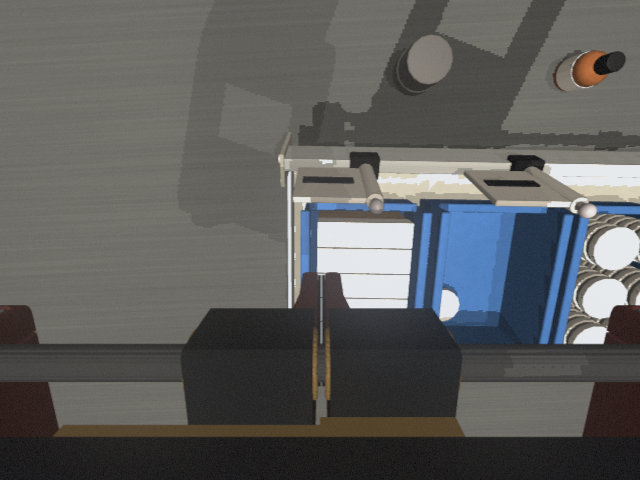

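View pics/b1.png

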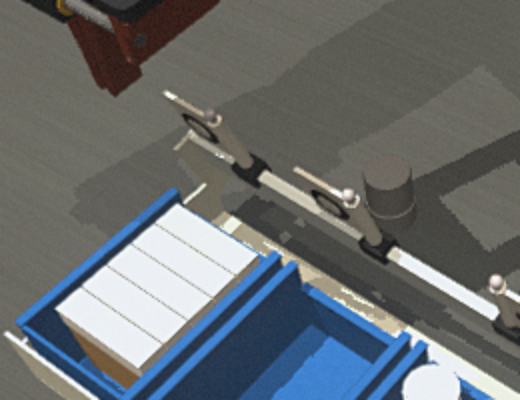

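The close look corrects me: my top0 reading for bin b's post was off. The tip is at wrist (376,206) and scene (165,157), and at (442,214) in the top crop. I'll recompute from those.

```bash
python3 - <<'E'
from h import *
V=[(load('top0'),(442.4,214)),(load('s1'),(165.5,157.5)),(load('w1'),(376,206))]
for i,u in V: print(onz(i,u,182).round(1))
A=0;b=0
for i,u in V:
    c,d=ray(i,u); d/=np.linalg.norm(d); M=np.eye(3)-np.outer(d,d); A=A+M; b=b+M@c
x=np.linalg.solve(A,b);print(x)
n=x-Rk@[10.9,0,40.6];n[2]=141;print(n)
t=open('h.py').read().replace('P=np.array([544.5,-171.4,141])','P=np.array(%s)'%n.round(1).tolist()); open('h.py','w').write(t)
E
python3 -c "
from h import *
st()"
```

```text
[ 554.4 -185.7  182. ]
[ 559.5 -179.8  182. ]
[ 554.5 -187.8  182. ]
[ 555.21344481 -186.8561252   174.77992883]
[ 544.33351912 -186.19490142  141.        ]
t 2.58 rack rel post [ 46.7 -28.3  77.9] z 218.9 F [-0.8  0.4  0.7] w 0.4
tool in rack axes
 [[-0.005 -0.016  1.   ]
 [-0.003  1.     0.016]
 [-1.    -0.003 -0.005]]
```

carry_out([
  [0,-0.012,0,0,0,0],
  [0.03,0,0,0,0,0],
  [0.03,0,0,0,0,0],
  [0.016,0,0,0,0,0],
  [0,0,0,0,0,0],
])

```text
t: 3.2
ee_pos: [587.6, -226.6, 142.5]
orientation: [0.028, 1.575, -0.033]
ft_force: [0.8, -0.5, 0.3]
width: 0.2
```

```bash
python3 -c "
from h import *
st()"
```

```text
t 3.2 rack rel post [ 45.6 -37.7   1.5] z 142.5 F [ 0.8 -0.5  0.3] w 0.2
tool in rack axes
 [[-0.005 -0.022  1.   ]
 [-0.003  1.     0.022]
 [-1.    -0.003 -0.005]]
```

carry_out([
  [0,-0.001,-0.007,0,0,0],
  [0,0,-0.007,0,0,0],
  [0,0,-0.007,0,0,0],
  [0,0,-0.007,0,0,0],
  [0,0,-0.007,0,0,0],
  [0,0,-0.007,0,0,0],
  [0,0,-0.007,0,0,0],
  [0,0,0,0,0,0],
])

```text
t: 4.2
ee_pos: [536.3, -226.2, 146.2]
orientation: [0.026, 1.571, -0.034]
ft_force: [-0.8, -0.3, 0.2]
width: 0.3
```

Run:
```python
from h import *
st(); w=snap('wrist','w2'); cv2.imwrite('pics/c2.png',w['pixels'][0:330,140:640])
```

```text
t 4.2 rack rel post [ -5.6 -40.4   5.2] z 146.2 F [-0.8 -0.3  0.2] w 0.3
tool in rack axes
 [[ 0.    -0.023  1.   ]
 [-0.005  1.     0.023]
 [-1.    -0.005 -0.   ]]
```

View pics/c2.png

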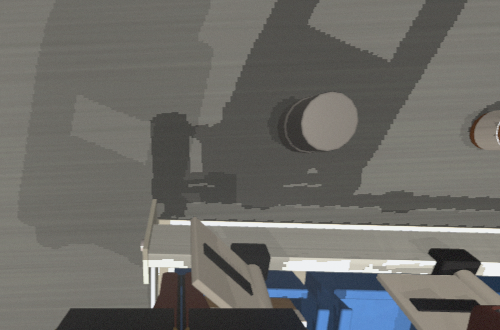

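The tag, at crop (220,260), is swinging out towards the robot with its bar face ahead of the finger. I'll carry on round the arc.

carry_out([
  [0,0.002,-0.006,0,0,0],
  [0,0.003,-0.006,0,0,0],
  [0,0.004,-0.006,0,0,0],
  [0,0.005,-0.005,0,0,0],
  [0.001,0.006,0,0,0,0],
  [0.001,0.006,0,0,0,0],
  [0,0.006,0,0,0,0],
  [0,0,0,0,0,0],
])

```text
t: 5.25
ee_pos: [513.8, -190.6, 143.9]
orientation: [0.025, 1.57, -0.033]
ft_force: [0.4, -0.1, 1.0]
width: 0.6
```

Run:
```python
from h import *
st()
```

```text
t 5.25 rack rel post [-30.1  -6.3   2.9] z 143.9 F [ 0.4 -0.1  1. ] w 0.6
tool in rack axes
 [[ 0.001 -0.023  1.   ]
 [-0.005  1.     0.023]
 [-1.    -0.005  0.   ]]
```

Now left past the middle, then pause while it falls over.

carry_out([
  [0,0.005,0,0,0,0],
  [0,0.005,0,0,0,0],
  [0,0.004,0,0,0,0],
  [0,0,0,0,0,0],
  [0,0,0,0,0,0],
  [0,0,0,0,0,0],
  [0,0,0,0,0,0],
  [0,0,0,0,0,0],
])

```text
t: 6.25
ee_pos: [514.7, -176.1, 143.8]
orientation: [0.026, 1.57, -0.034]
ft_force: [-0.2, -0.6, -0.2]
width: 0.3
```

Run:
```python
from h import *
st(); w=snap('wrist','w3'); s=snap('scene','s3')
cv2.imwrite('pics/c3.png',np.hstack([w['pixels'][0:330,140:640],cv2.resize(s['pixels'][110:275,90:240],(300,330))]))
```

```text
t 6.25 rack rel post [-30.2   8.3   2.8] z 143.8 F [-0.2 -0.6 -0.2] w 0.3
tool in rack axes
 [[ 0.001 -0.023  1.   ]
 [-0.005  1.     0.023]
 [-1.    -0.005  0.001]]
```

View pics/c3.png

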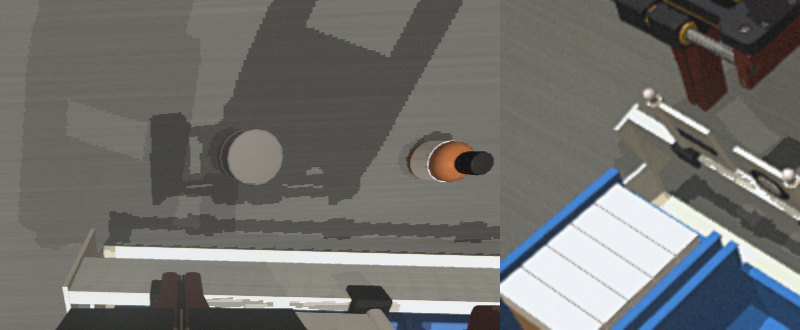

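The tag has fallen left: the rear view shows the bar on the bins' side, at (695,140), with the free edge beside bin c's tag. I'll back away and lift, then check from the top.

carry_out([
  [0,0,-0.015,0,0,0],
  [0,0,-0.03,0,0,0],
  [-0.05,0,-0.02,0,0,0],
  [-0.05,0,0,0,0,0],
  [-0.04,-0.05,0,0,0,0],
  [0,-0.05,0,0,0,0],
  [0,-0.05,0,0,0,0],
  [0,-0.05,0,0,0,0],
])

```text
t: 7.35
ee_pos: [432.9, -372.3, 287.3]
orientation: [0.021, 1.574, -0.029]
ft_force: [0.6, -1.3, -0.4]
width: 0.3
```

carry_out([
  [0,-0.05,0,0,0,0],
  [0,-0.05,0,0,0,0],
  [0,-0.05,0,0,0,0],
  [0,0,0,0,0,0],
  [0,0,0,0,0,0],
  [0,0,0,0,0,0],
  [0,0,0,0,0,0],
  [0,0,0,0,0,0],
])

```text
t: 8.35
ee_pos: [422.2, -523.8, 286.4]
orientation: [0.026, 1.577, -0.027]
ft_force: [-0.2, -0.2, -0.4]
width: 0.4
```

Run:
```python
from h import *
st(); t=snap('top','t4'); s=snap('scene','s4')
a=cv2.resize(t['pixels'][180:300,170:480],(775,300)); b=cv2.resize(s['pixels'][135:335,130:450],(480,300)); b=cv2.copyMakeBorder(b,0,0,0,295,cv2.BORDER_CONSTANT)
cv2.imwrite('pics/c4.png',np.vstack([a,b]))
```

```text
t 8.35 rack rel post [-101.4 -344.4  145.4] z 286.4 F [-0.2 -0.2 -0.4] w 0.4
tool in rack axes
 [[-0.006 -0.027  1.   ]
 [-0.001  1.     0.027]
 [-1.    -0.001 -0.006]]
```

View pics/c4.png

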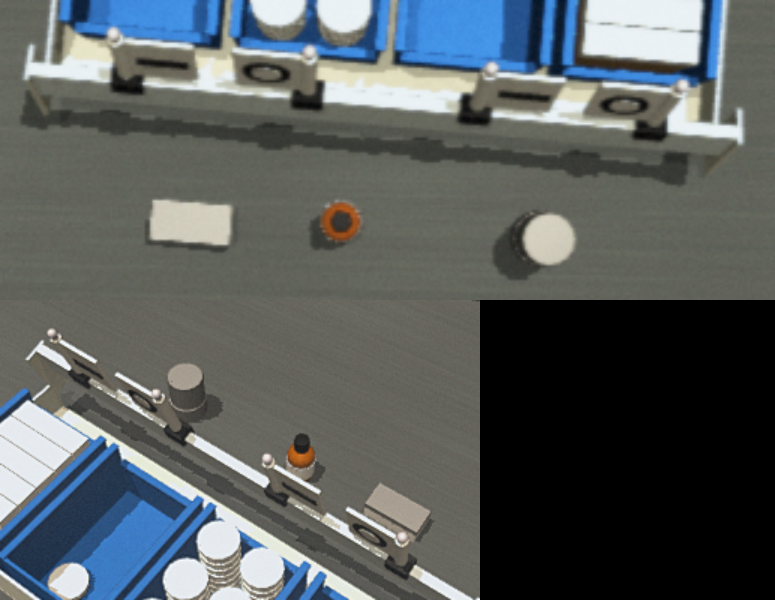

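The top view now shows bar (d), ring (a), bar (c) and ring (b), all lying flat. The box, bottle and canister stand where they did, so I'm handing in.

```bash
python3 -c "
from h import *
ctrl.close_job(); print('handed in')"
```

```text
the job is handed in; nothing more can be done
handed in
```

The job is done and handed in at about 8.4 s. Only one tag was wrong: the one for the full slide-box bin (b), which showed its bar. I pushed it round its post from behind with the closed fingertips until it fell over to its ring side.

**Last checks:** the top and rear views agree that full bins a and b now show the ring and nearly empty bins c and d show the bar. All four tags lie fully over, judged by eye. The oil bottle, canister and coverslip box stand where they were. The arm was clear of everything, and the wrist force readings taken between moves stayed around 1 N.

**One disagreement on the way:** my first reading of bin b's post was about 15 mm off along the rail. The close wrist view showed this, and I corrected it before touching anything. The three camera views of that post still differed by up to about 8 mm, and their fit put the tip 7 mm low, close enough for the push.

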